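# Set the router stand's side stop

### The job

Set the upright router stand to the width marked by the green clip: push its orange side stop along the rail until it clicks into the notch at the green clip, then draw the hand away and leave it there. Push it gently, do not grip it or lift it, and leave the router, white switch box, power adapter and mug where they are.

Things in the scene. Friction and masses are not known exactly. Their poses are not given: they have to be found in the camera images.
- stand: Black stand fixed to the table: base plate 130 (x) x 275 (y) x 12 mm high, reaching from y -135 to +140; origin on the table below the rail. The rail, 34 mm wide, 20 mm high, runs along the stand's y at x = 0. Fixed upright cheek at the +y end, 50 (x) x 15 (y) mm, inner face at y +120, top at 90 mm. Three notches lie at y -40, 0 and +40 mm.
- notch_middle (a point): Middle notch of the rail (stand y = 0), 12 mm above the table. Every notch lies between two rounded cross ridges, crests 5.6 mm before and behind it. A sprung pin under the stop climbs the ridge: the push rises to some 8-15 N (from 11 mm before the notch to the crest), then falls to nothing as the stop snaps forward by itself into the notch; getting out takes the same push.
- stop (a joint): Travel of the orange side stop along the rail towards the stand's +y, 0 to 0.160 m; its centre is at stand y = -0.100 + value, so the notches are at 0.060, 0.100 and 0.140. It starts short of the first notch (value under 0.04) and must go towards +y, perhaps through notches that are not wanted. About 1.2 N of friction.
- fence_top (a point): Centre of the top edge of the orange side stop, 90 mm above the table, with a white line along the top. The stop is an upright plate 80 (stand x) x 20 (stand y) mm, flat faces towards -y and +y, from 36 to 90 mm above the table, on a set-back grey foot 14 mm thick, 44 mm wide. Held down by a spring of about 5 N: it would come up if pulled.
- clip_green: Green clip 18 (x) x 14 (y) x 14 mm on the base plate's +x edge (stand x = +55 mm), level with the wanted notch; origin at the centre of its underside, 12 mm above the table, axes as the stand's. The stop is right when its centre has the clip's y (in the stand's frame).
- clip_grey1: Grey clip, same size, level with one of the other two notches.
- clip_grey2: Grey clip, same size, level with the remaining notch.
- router: Loose black router 110 (x) x 170 (y) x 30 mm with two upright antennas to 178 mm height; origin under its centre. Leave alone.
- switchbox: Loose white network switch 60 x 95 x 26 mm, origin under its centre. Leave alone.
- adapter: Loose black power adapter 40 x 62 x 32 mm, origin under its centre. Leave alone.
- mug: Loose blue mug, 76 mm across, 85 mm high, handle at its +y; origin under its centre. Leave alone.
- fence: The same orange side stop as a body (plate only); origin on the table plane below its centre, axes as the stand's.

How it is judged (in metres and radians):
At the end, for the whole second after the job is handed in: The orange stop rests in the notch at the green clip, its centre within 3 mm of the clip's along the rail, down on its foot (top edge below 93 mm) and still; router, switch box, adapter and mug within 15 mm of where they stood (y of fence_top in the frame of clip_green between -0.003 and 0.003 m and velocity of joint stop between -0.005 and 0.005 m/s and height (world z) of fence_top below 0.093 m and not (distance of router from where it was at the start of the episode above 0.015 m) and not (distance of switchbox from where it was at the start of the episode above 0.015 m) and not (distance of adapter from where it was at the start of the episode above 0.015 m) and not (distance of mug from where it was at the start of the episode above 0.015 m)); the robot touches nothing.
It fails at once if the stop is lifted more than 8 mm (height (world z) of fence_top above 0.098 m).
It fails at once if the stop is gripped or shoved hard (fingers or hand on it with more than 30 N) (contact force between any of the fingers, the arm and fence above 30 N).
It fails at once if the router, switch box, adapter or mug is disturbed: moved or lifted more than 15 mm, or tipped (distance of any of router, switchbox, adapter, mug from where it was at the start of the episode above 0.015 m or angle between any of router, switchbox, adapter, mug's own z axis and vertical above 0.3 rad).
It also fails if it takes over 38 s, if anything falls off the work surface, if the arm or the gripper's body presses on something with over 40 N, if the wrist force passes 120 N, or if a joint passes its speed limit or range.

### The arm

A 6-joint arm with a two-finger parallel gripper is mounted at the origin on the work surface. World frame = base frame: x ahead of the robot, y to its left, z up, the work surface at z = 0. Lengths are in m, angles in degrees, forces in N, time in s.
With the tool pointing down it reaches from about 0.35 to 0.875 m from the base axis. Payload 4.2 kg.
Tool frame: the origin (TCP) lies midway between the tips of the shut fingers; the grasp point (between the pads) lies 19 mm behind it (r.pinch_z is the distance from the TCP to the grasp point, in m); z points along the fingers, y is the line along which they close (so a half turn about z gives the same grasp; the last joint's range is limited). The gripper opens to 87 mm and grips with 3 to 60 N. Pads are 19 mm wide; open, the fingers measure 117 mm over their backs; the gripper's body (75 mm by 190 mm) begins 51 mm behind the grasp point.
Start: joints at [-54.97, 22.042, 0.453, 0, -68.411, -14.817], TCP at [0.216, -0.586, 0.223] pointing down, gripper open.
Joint ranges: [-179.83, 179.83], [-69.29, 118.12], [-61.27, 80.66], [-181.25, 117.63], [-171.15, -9.14], [-177.46, 177.46]. Speed limits (degrees/s): [159.86, 159.86, 180, 180, 180, 180].

### API

Orientations are given as a 3x3 rotation matrix whose columns are the frame's x, y, z axes.
In Python, from station import r, imaging, models gives the robot as it stands. The module is installed in compiled form; this text tells all that it offers.
- The arm moves only by the tool apply_moves, never from a script. Its argument "moves" is a list of rows, each a list of 2 entries, a list of its own where there are three numbers: the shift along the tool's x, y, z in m, then the turn about the tool's z in degrees. A call has 1 to 5 rows; each row shifts and turns the commanded pose from where the row before left it, along the tool's axes as they then stand; what a row does not reach is not made up. A row lasts 1/12 s, in which the tool goes at most 41.7 mm and 7.16 degrees, less where a joint would pass 70% of its speed; a pose out of reach is approached as far as the arm can. A call is refused whole if a number of a shift passes 0.0417 or a number of a turn 7.16, either way. A call with a gripper value outside its range is refused whole. "hand" is the finger opening in m, from 0 to 0.087, set as the call begins (left out, the last holds). The fingers move at their own pace and stop on an object; the grip force is fixed at half the most. Time passes only in rows, so rows that do not move let the fingers close. It gives the time, the measured TCP pose, the force, the opening and the grip force at its end, in the units of the state.
- r.sense(): the state, without advancing time (a new reading comes with each control period).
- imaging.capture(name): name is "side" or "top" or "wrist"; returns a dict with "frame" (420x560x3 uint8, blue, green, red), "intrinsics" (3x3 intrinsics, pixels), "dist" ([k1, k2, p1, p2, k3] as OpenCV has them; the pictures are not rectified), "eye" and "orientation" of the camera in the world. Camera axes: x right, y down, z forward; pixel columns grow to the right and rows downward; lengths in m; the calibration is good to about 2 mm. A picture is of the moment at which its call begins. There is no depth.
- r.finish_job(): hands the job in; it is judged then, once.
Trained networks look in a picture, given as the dict that the camera call returned (one of the last four; its "shot" number tells which), for a name from the list of things; names that differ only in an ending like _2 or _b are one class to them, and where a whole thing is asked for, a point or a joint stands for the part that bears it (a point fixed in the world has none). Each returns a list of dicts, best first, with "confidence" (0 to 1); they miss things now and then, are a little off and sometimes report something else, mostly with a low value. They report only what shows in the picture. A call takes as long as a camera call.
- models.cut_out(picture, target): "region" (420x560 bool, what is visible of it) and "extent" ([left, top, width, height] as shares, 0 to 1, of the picture: columns of its width, rows of its height, round what is visible of it).
- models.place_of(picture, target): "at" ([column, row] as shares, 0 to 1, of the picture: columns of its width, rows of its height: a listed point, or the origin of a listed thing).
The state is a dict: "time_s": time; "joints": joint angles; "joint_velocities": joint speeds; "effort": joint torques, N m; "tcp_pos": TCP position; "ee_rot": TCP orientation; "wrist_force": force on the tool from outside, world axes, zero at the start; "moment": the same for the moment, N m; "gripper_width": opening from 0.0 (shut) to 1.0 (fully open); "gripper_force": force on a finger pad.
Only numpy, scipy, OpenCV 4.12 (cv2) and the standard library are available. Lean on these libraries where they do the work, as an engineer would, in place of code of your own. Each camera call takes 0.05 s, during which the arm holds its last target. There are 200 camera calls.

## Working session

There is one attempt and no reset: what is moved stays moved. The work goes in short steps, Python scripts to look and compute and a tool call to move; the robot and the scene stay as the last step left them, time stands still between calls to the robot, and variables do not carry over. Pictures are saved under pics/ and viewed, at most 10 in all, crops included, and the job is handed in when it is done.

Besides the shell and the picture viewer there is one more tool, called as a command line: name --argument value ..., lists and objects as JSON in quotes. apply_moves: Moves the arm, as the interface text tells. Its arguments: {"type":"object","properties":{"moves":{"type":"array"},"hand":{"type":"number"}},"required":["moves"]}

```bash
mkdir -p pics; cat > h.py <<'E'
import numpy as np, cv2
from station import r, imaging, models
def ray(p,at):
    K=np.array(p["intrinsics"]);d=np.array(p["dist"])
    h,w=p["frame"].shape[:2]
    u=np.array([[[at[0]*w,at[1]*h]]],float)
    n=cv2.undistortPoints(u,K,d)[0,0]
    v=np.array(p["orientation"])@np.array([n[0],n[1],1.]);return np.array(p["eye"]),v/np.linalg.norm(v)
def onz(p,at,z):
    e,v=ray(p,at);return e+v*(z-e[2])/v[2]
H=dict(fence_top=.09,clip_green=.012,clip_grey1=.012,stand=0,notch_middle=.012,router=0,switchbox=0,adapter=0,mug=0)
def proj(p,X):
    R=np.array(p["orientation"]);e=np.array(p["eye"])
    rv=cv2.Rodrigues(R.T)[0]
    return cv2.projectPoints(np.array(X,float).reshape(-1,1,3),rv,-R.T@e,np.array(p["intrinsics"]),np.array(p["dist"]))[0][:,0]
E
python3 - <<'E'
from h import *
print(r.sense())
for c in ("top","side"):
    p=imaging.capture(c);cv2.imwrite(f"pics/{c}0.png",p["frame"]);print(c,np.round(p["eye"],3))
    for n,z in H.items():
        for q in models.place_of(p,n)[:3]:
            print(n,round(q["confidence"],2),np.round(np.array(q["at"])*[560,420],1),np.round(onz(p,q["at"],z),4))
E
```

```text
{'time_s': 0.0, 'joints': array([-5.49691091e+01,  2.20912191e+01,  3.79171242e-01, -2.80178967e-02,
       -6.84095573e+01, -1.48182755e+01]), 'joint_velocities': array([ 0.00174333, -0.13739642, -0.01870882, -0.04127069, -0.06993559,
        0.05348639]), 'effort': array([-8.42794498e-05, -3.90663671e+01,  1.87403852e+01,  4.21976656e+00,
        1.09728935e-02, -1.73680305e-04]), 'tcp_pos': array([ 0.21576607, -0.58593825,  0.22145312]), 'ee_rot': array([[-9.38479249e-01, -3.45334595e-01, -8.45953375e-04],
       [-3.45335616e-01,  9.38477126e-01,  1.99888796e-03],
       [ 1.03622728e-04,  2.16805270e-03, -9.99997644e-01]]), 'wrist_force': array([-0.36144223,  0.31614965, -0.1995658 ]), 'moment': array([-0.00167361, -0.02918768,  0.01839277]), 'gripper_force': 0.0, 'gripper_width': 0.9993415817042004}
top [ 0.445 -0.096  1.168]
fence_top 0.55 [257.6 234.4] [ 0.5189 -0.0572  0.09  ]
clip_green 0.62 [203.7 220.5] [0.5605 0.0754 0.012 ]
clip_green 0.31 [234.1 214.9] [0.5726 0.0018 0.012 ]
clip_grey1 0.58 [232.3 214.7] [0.5732 0.0061 0.012 ]
clip_grey1 0.51 [255.6 233.2] [ 0.5273 -0.
[... 216 characters left out ...]
    ]
switchbox 0.96 [236.3 187.5] [ 0.6418 -0.0033  0.    ]
adapter 0.66 [206.2 298.4] [0.3741 0.0715 0.    ]
mug 0.84 [171.6 179. ] [0.666  0.1558 0.    ]
side [0.499 0.541 0.862]
fence_top 0.93 [298.9 233.8] [ 0.5274 -0.0567  0.09  ]
clip_green 0.45 [272.9 317.2] [0.5647 0.0741 0.012 ]
clip_grey1 0.4 [271.7 282.9] [0.5737 0.0027 0.012 ]
clip_grey1 0.39 [272.4 302.5] [0.5684 0.0443 0.012 ]
stand 0.92 [305.1 300.2] [0.5095 0.0278 0.    ]
notch_middle 0.66 [273.9 297.6] [0.5666 0.0339 0.012 ]
notch_middle 0.64 [300.4 300.3] [0.5179 0.0358 0.012 ]
router 0.67 [265.1 150.2] [ 0.6252 -0.3676  0.    ]
adapter 0.62 [376.  324.1] [0.3806 0.0669 0.    ]
mug 0.67 [207.2 358.2] [0.6707 0.1549 0.    ]
```

```bash
python3 - <<'E'
import cv2
a=cv2.imread("pics/top0.png");b=cv2.imread("pics/side0.png")
cv2.imwrite("pics/t1.png",cv2.resize(a[130:340,140:420],None,fx=2.85,fy=2.85,interpolation=cv2.INTER_CUBIC))
cv2.imwrite("pics/s1.png",cv2.resize(b[190:390,180:440],None,fx=3,fy=3,interpolation=cv2.INTER_CUBIC))
E
```

```text
(no output)
```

View pics/t1.png

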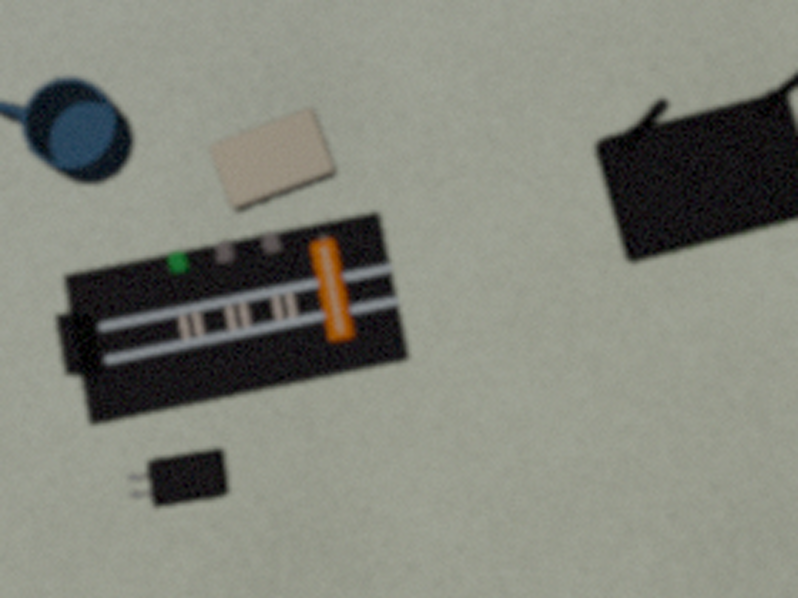

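View pics/s1.png

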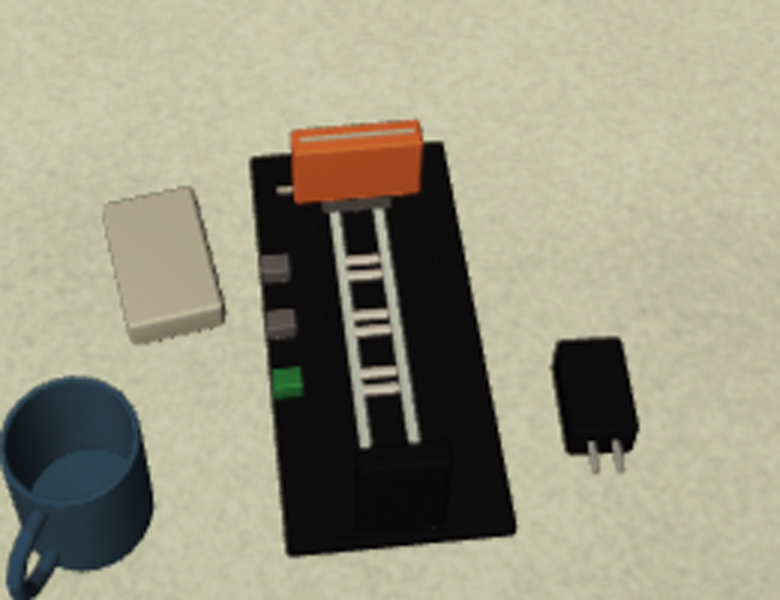

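The top view shows the orange stop at about (332,290) in the crop and the three notches left of it. The clips run grey (272,243), grey (225,253), green (178,262), so green marks the last notch at stand y = +40. The side view agrees: green (287,382) is nearest the cheek. I'll fit the stand pose from the plate corners and check it against the clips and the stop line.

```bash
cat > fit.py <<'E'
from h import *
from scipy.optimize import least_squares
t,s=imaging.capture("top"),imaging.capture("side")
ct=np.array([[66,275],[380,214],[407,357],[92,422]])/2.85+[140,130]
cs=np.array([[290,553],[252,157],[442,143],[515,533]])/3+[180,190]
C=np.array([[65,140,12],[65,-135,12],[-65,-135,12],[-65,140,12]])/1000
def W(P,q):
    c,n=np.cos(q[2]),np.sin(q[2]);P=np.atleast_2d(P)
    return np.c_[q[0]+c*P[:,0]-n*P[:,1],q[1]+n*P[:,0]+c*P[:,1],P[:,2]]
f=lambda q,w=(1,1):np.r_[w[0]*(proj(t,W(C,q))-ct).ravel(),w[1]*(proj(s,W(C,q))-cs).ravel()]
for w in((1,0),(0,1),(1,1)):
    o=least_squares(f,[.51,.03,.17],args=(w,));print(w,np.round(o.x[:2],4),np.degrees(o.x[2]),np.round(o.fun,1))
q=o.x;np.save("q.npy",q)
def hsv(p,lo,hi): return cv2.inRange(cv2.cvtColor(cv2.GaussianBlur(p["frame"],(3,3),0),cv2.COLOR_BGR2HSV),lo,hi)
loc=lambda X:(np.array([[np.cos(q[2]),np.sin(q[2])],[-np.sin(q[2]),np.cos(q[2])]])@(X[:2]-q[:2]))*1000
for p in(t,s):
    m=cv2.moments(hsv(p,(45,80,40),(85,255,255)),True);a=np.array([m["m10"],m["m01"]])/m["m00"]
    print("green local mm",loc(onz(p,a/[560,420],.024)),m["m00"])
    b=models.place_of(p,"fence_top");print("fence",[(x["confidence"],loc(onz(p,x["at"],.09))) for x in b[:1]])
    mm=hsv(p,(3,120,80),(22,255,255));ys,xs=np.nonzero(mm);
    c,sz,an=cv2.minAreaRect(np.c_[xs,ys].astype(np.float32));print("orange rect",c,sz,an,loc(onz(p,np.array(c)/[560,420],.085)))
    v=p["frame"].copy()
    # overlay check
    for P in proj(p,W([[55,-40,24],[55,0,24],[55,40,24],[0,-40,20],[0,40,20]]*np.array(.001),q)): cv2.circle(v,tuple(int(z) for z in P.round()),1,(0,0,255),-1)
    cv2.imwrite("pics/ov_%s.png"%("t" if p is t else "s"),v)
E
python3 fit.py
```

```text
(1, 0) [0.5105 0.0264] 10.156928254829731 [-1.1 -0.8  0.5 -1.5  1.7  1.1 -1.   1.  -0.  -0.   0.  -0.   0.  -0.
  0.  -0. ]
(0, 1) [0.5115 0.0309] 10.201924054451025 [-0.  -0.  -0.  -0.  -0.   0.  -0.   0.  -1.4  0.5 -0.7 -0.   0.8 -0.7
  1.3 -0.2]
(1, 1) [0.5112 0.029 ] 10.161994371888918 [-2.2 -1.  -0.5 -1.7  0.6  0.8 -2.1  0.8 -1.1 -0.6 -0.4 -0.8  1.1 -1.4
  1.5 -1.2]
green local mm [52.23327822 39.75992717] 55.0
fence [(0.82, array([ -4.61513229, -82.95850902]))]
orange rect (279.5, 183.0) (366.0, 559.0) 90.0 [  98.47622404 -157.74461169]
green local mm [56.45751466 41.79887421] 103.0
fence [(0.91, array([  2.88438592, -84.38378074]))]
orange rect (278.757080078125, 206.4297332763672) (404.11688232421875, 574.0609741210938) 87.70938873291016 [  31.24019558 -161.06288951]
```

apply_moves --moves '[[[-0.0311,0.0235,0],0],[[-0.0311,0.0235,0],0],[[-0.0311,0.0235,0],0],[[-0.0311,0.0235,0],0],[[-0.0311,0.0235,0],0]]' --hand 0

```text
time_s: 1.62
tcp_pos: [0.3219, -0.421, 0.2227]
ee_rot: [[-0.939, -0.345, 0.0], [-0.345, 0.939, -0.0], [-0.0, -0.0, -1.0]]
wrist_force: [0.7, 0.3, -0.3]
gripper_width: 0.708
gripper_force: 0.0
```

apply_moves --moves '[[[-0.0311,0.0235,0],0],[[-0.0311,0.0235,0],0],[[-0.0311,0.0235,0],0],[[-0.0311,0.0235,0],0],[[-0.0311,0.0235,0],0]]'

```text
time_s: 2.03
tcp_pos: [0.4274, -0.2567, 0.223]
ee_rot: [[-0.938, -0.346, 0.001], [-0.346, 0.938, -0.0], [-0.001, -0.001, -1.0]]
wrist_force: [1.3, -0.9, 0.2]
gripper_width: 0.326
gripper_force: 0.0
```

apply_moves --moves '[[[-0.0311,0.0235,0],0],[[-0.0311,0.0235,0],0],[[-0.0311,0.0235,0],0],[[-0.0311,0.0235,0],0],[[-0.0311,0.0235,0],0]]'

```text
time_s: 2.45
tcp_pos: [0.5327, -0.0926, 0.2229]
ee_rot: [[-0.938, -0.346, 0.001], [-0.346, 0.938, -0.0], [-0.001, -0.0, -1.0]]
wrist_force: [0.4, -0.5, 0.3]
gripper_width: 0.016
gripper_force: 0.0
```

apply_moves --moves '[[[0,0,0],-6.67],[[0,0,0],-6.67],[[0,0,0],-6.67],[[0,0,0],-6.67],[[0,0,0],-6.67]]'

```text
time_s: 2.87
tcp_pos: [0.532, -0.0943, 0.2226]
ee_rot: [[-0.589, -0.808, 0.0], [-0.808, 0.589, 0.0], [-0.0, -0.0, -1.0]]
wrist_force: [-1.0, 0.6, -0.3]
gripper_width: 0.007
gripper_force: 0.0
```

apply_moves --moves '[[[0,0,0],-6.67],[[0,0,0],-6.67],[[0,0,0],-6.67],[[0,0,0],-6.67],[[0,0,0],-6.67]]'

```text
time_s: 3.28
tcp_pos: [0.5319, -0.0945, 0.2227]
ee_rot: [[-0.048, -0.999, 0.0], [-0.999, 0.048, 0.0], [-0.0, -0.0, -1.0]]
wrist_force: [0.0, 0.9, 0.5]
gripper_width: 0.007
gripper_force: 0.0
```

apply_moves --moves '[[[0,0,0],-6.67],[[0,0,0],-6.67],[[0,0,0.03],0],[[0,0,0.03],0],[[0,0,0],0]]'

```text
time_s: 3.7
tcp_pos: [0.5278, -0.0943, 0.1572]
ee_rot: [[0.176, -0.984, -0.012], [-0.984, -0.176, 0.001], [-0.003, 0.011, -1.0]]
wrist_force: [0.6, 0.5, 0.1]
gripper_width: 0.005
gripper_force: 0.0
```

```bash
cat > see.py <<'E'
import sys
from h import *
q=np.load("q.npy");R=np.array([[np.cos(q[2]),np.sin(q[2])],[-np.sin(q[2]),np.cos(q[2])]])
loc=lambda X:(R@(np.array(X)[:2]-q[:2])*1000).round(1)
st=r.sense();print("tcp local",loc(st["tcp_pos"]),st["tcp_pos"].round(4),"xang",np.degrees(np.arctan2(st["ee_rot"][1,0],st["ee_rot"][0,0]))%360,"F local",R@st["wrist_force"][:2],st["wrist_force"][2],st["time_s"])
for c in("top","side"):
    p=imaging.capture(c)
    for n,z in(("fence_top",.09),("fence",0),("clip_green",.012)):
        print(c,n,[(round(x["confidence"],2),loc(onz(p,x["at"],z))) for x in models.place_of(p,n)[:2]])
    if len(sys.argv)>1: cv2.imwrite(f"pics/{sys.argv[1]}_{c}.png",p["frame"])
E
python3 see.py a; python3 -c "
import cv2
cv2.imwrite('pics/a.png',cv2.resize(cv2.imread('pics/a_side.png')[170:370,180:440],None,fx=3,fy=3))"
```

```text
tcp local [  -5.4 -124.3] [ 0.5278 -0.0943  0.1572] xang 280.1606035553735 F local [0.67025797 0.41470707] 0.14334820163408346 3.7
top fence_top [(0.55, array([ -4.2, -78.4]))]
top fence [(0.58, array([ -3.9, -80.3]))]
top clip_green [(0.61, array([-130.2,   65.7])), (0.35, array([ -5.9, -87.7]))]
side fence_top [(0.56, array([  3.5, -83.8])), (0.29, array([60.7, 48.2]))]
side fence [(0.62, array([  5.7, -90.4]))]
side clip_green [(0.42, array([56.6, 36. ]))]
```

View pics/a.png

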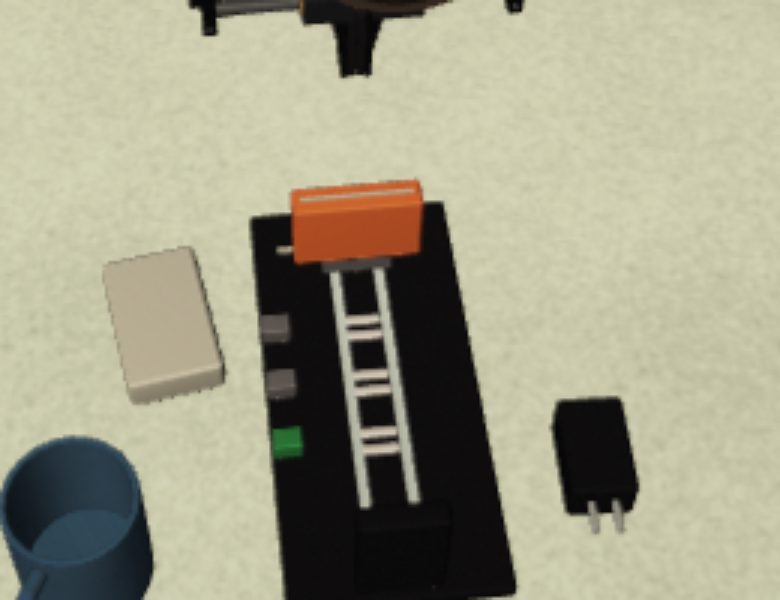

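The shut fingers hang behind the stop at (355,75), centred on it. Next is the descent to about z = 0.055, still 20 mm behind the stop.

apply_moves --moves '[[[0,0,0.027],0],[[0,0,0.027],0],[[0,0,0.027],0],[[0,0,0.025],0],[[0,0,0],0]]'

```text
time_s: 4.52
tcp_pos: [0.5286, -0.0946, 0.0526]
ee_rot: [[0.177, -0.984, -0.009], [-0.984, -0.177, -0.0], [-0.002, 0.009, -1.0]]
wrist_force: [-0.7, -0.3, -0.4]
gripper_width: 0.004
gripper_force: 0.0
```

apply_moves --moves '[[[-0.003,0,0],0],[[-0.003,0,0],0],[[-0.003,0,0],0],[[-0.002,0,0],0],[[0,0,0],0]]'

```text
time_s: 4.93
tcp_pos: [0.5307, -0.0831, 0.058]
ee_rot: [[0.179, -0.984, 0.003], [-0.984, -0.179, 0.0], [0.0, -0.003, -1.0]]
wrist_force: [1.2, -0.3, 0.0]
gripper_width: 0.003
gripper_force: 0.0
```

```bash
python3 see.py b
```

```text
tcp local [  -0.5 -113.8] [ 0.5307 -0.0831  0.058 ] xang 280.3004734151242 F local [ 1.11030589 -0.488222  ] 0.045823184175242976 4.9333
top fence_top [(0.22, array([ -4.5, -12.7]))]
top fence [(0.74, array([176.7,  90.5]))]
top clip_green []
side fence_top [(0.94, array([  2.4, -87. ])), (0.53, array([57.6,  5.9]))]
side fence [(0.72, array([ -0.8, -81.6])), (0.32, array([-122.2,   62. ]))]
side clip_green [(0.62, array([59.7, 36.3]))]
```

apply_moves --moves '[[[-0.0025,0,0],0],[[-0.0025,0,0],0],[[-0.0025,0,0],0],[[-0.0025,0,0],0],[[-0.0025,0,0],0]]'

```text
time_s: 5.75
tcp_pos: [0.5277, -0.0712, 0.0565]
ee_rot: [[0.178, -0.984, -0.0], [-0.984, -0.178, -0.0], [0.0, 0.0, -1.0]]
wrist_force: [0.7, -1.3, 0.4]
gripper_width: 0.001
gripper_force: 0.7
```

apply_moves --moves '[[[-0.0025,0,0],0],[[-0.0025,0,0],0],[[-0.0025,0,0],0],[[-0.0025,0,0],0],[[-0.0025,0,0],0]]'

```text
time_s: 6.17
tcp_pos: [0.5254, -0.0588, 0.0565]
ee_rot: [[0.178, -0.984, -0.0], [-0.984, -0.178, -0.0], [-0.0, 0.0, -1.0]]
wrist_force: [0.1, -1.5, -1.6]
gripper_width: 0.007
gripper_force: 0.7
```

```bash
python3 see.py c
```

```text
tcp local [ -1.5 -89. ] [ 0.5254 -0.0588  0.0565] xang 280.25509558727185 F local [-0.13628061 -1.48181868] -1.5529563976892655 6.1667
top fence_top []
top fence []
top clip_green []
side fence_top [(0.62, array([  0.8, -68.9]))]
side fence [(0.91, array([  2.7, -68.4]))]
side clip_green [(0.51, array([58.1, 28. ]))]
```

apply_moves --moves '[[[-0.0025,0,0],0],[[-0.0025,0,0],0],[[-0.0025,0,0],0],[[-0.0025,0,0],0],[[-0.0025,0,0],0]]'

```text
time_s: 6.98
tcp_pos: [0.5233, -0.0466, 0.0566]
ee_rot: [[0.178, -0.984, 0.0], [-0.984, -0.178, -0.0], [0.0, -0.0, -1.0]]
wrist_force: [0.5, -1.9, -0.2]
gripper_width: 0.007
gripper_force: 0.7
```

apply_moves --moves '[[[-0.0015,0,0],0],[[-0.0015,0,0],0],[[-0.0015,0,0],0],[[-0.0015,0,0],0],[[-0.0015,0,0],0]]'

```text
time_s: 7.4
tcp_pos: [0.5222, -0.0405, 0.0567]
ee_rot: [[0.179, -0.984, 0.0], [-0.984, -0.179, -0.002], [0.002, 0.0, -1.0]]
wrist_force: [1.1, -9.8, -0.8]
gripper_width: 0.006
gripper_force: 4.9
```

apply_moves --moves '[[[-0.001,0,0],0],[[-0.001,0,0],0],[[-0.001,0,0],0],[[-0.001,0,0],0],[[-0.001,0,0],0]]'

```text
time_s: 7.82
tcp_pos: [0.5209, -0.0342, 0.0564]
ee_rot: [[0.178, -0.984, -0.0], [-0.984, -0.178, 0.0], [-0.001, 0.0, -1.0]]
wrist_force: [-0.1, -0.3, -0.2]
gripper_width: 0.006
gripper_force: 0.0
```

```bash
python3 see.py d
```

```text
tcp local [ -1.5 -63.9] [ 0.5209 -0.0342  0.0564] xang 280.2261479540369 F local [-0.15569121 -0.2534    ] -0.19919260379550596 7.8167
top fence_top []
top fence [(0.73, array([116.7, -57.4])), (0.4, array([-126.8,   69.3]))]
top clip_green [(0.53, array([-7.7, -0.7])), (0.17, array([-123.1,   61.3]))]
side fence_top [(0.73, array([  6.9, -37.6]))]
side fence [(0.73, array([ 56.1, -56.1])), (0.61, array([  4.8, -37.9]))]
side clip_green [(0.62, array([61.7, 36.7]))]
```

apply_moves --moves '[[[-0.0015,0,0],0],[[-0.0015,0,0],0],[[-0.0015,0,0],0],[[-0.0015,0,0],0],[[-0.0015,0,0],0]]'

```text
time_s: 8.63
tcp_pos: [0.52, -0.0287, 0.0567]
ee_rot: [[0.179, -0.984, -0.0], [-0.984, -0.179, -0.002], [0.002, 0.001, -1.0]]
wrist_force: [3.1, -10.6, -1.1]
gripper_width: 0.005
gripper_force: 4.7
```

apply_moves --moves '[[[-0.0015,0,0],0],[[-0.0015,0,0],0],[[-0.0015,0,0],0],[[-0.0015,0,0],0],[[-0.0015,0,0],0]]'

```text
time_s: 9.05
tcp_pos: [0.5183, -0.0195, 0.0565]
ee_rot: [[0.178, -0.984, -0.0], [-0.984, -0.178, -0.0], [0.0, 0.0, -1.0]]
wrist_force: [1.0, -1.1, 0.4]
gripper_width: 0.001
gripper_force: 0.7
```

apply_moves --moves '[[[-0.002,0,0],0],[[-0.002,0,0],0],[[-0.002,0,0],0],[[-0.002,0,0],0],[[-0.002,0,0],0]]'

```text
time_s: 9.47
tcp_pos: [0.5165, -0.0097, 0.0565]
ee_rot: [[0.178, -0.984, -0.0], [-0.984, -0.178, -0.0], [0.0, 0.0, -1.0]]
wrist_force: [-0.6, -0.8, -0.2]
gripper_width: 0.005
gripper_force: 0.7
```

apply_moves --moves '[[[-0.0015,0,0],0],[[-0.0015,0,0],0],[[-0.0015,0,0],0],[[-0.0015,0,0],0],[[-0.0015,0,0],0]]'

```text
time_s: 9.88
tcp_pos: [0.5152, -0.0027, 0.0566]
ee_rot: [[0.178, -0.984, -0.0], [-0.984, -0.178, -0.001], [0.001, 0.0, -1.0]]
wrist_force: [0.9, -5.4, -0.5]
gripper_width: 0.007
gripper_force: 3.1
```

```bash
python3 see.py e
```

```text
tcp local [ -1.6 -32. ] [ 0.5152 -0.0027  0.0566] xang 280.26891233150076 F local [-0.02863013 -5.51385443] -0.4831693963328111 9.8833
top fence_top []
top fence []
top clip_green [(0.25, array([  35. , -410.2]))]
side fence_top [(0.63, array([  5.7, -11.2])), (0.36, array([-98.6, 113.9]))]
side fence [(0.9, array([  3.8, -13.9]))]
side clip_green [(0.51, array([58.7, 32.9])), (0.5, array([58.9,  1. ]))]
```

apply_moves --moves '[[[-0.0015,0,0],0],[[-0.0015,0,0],0],[[-0.0015,0,0],0],[[-0.0015,0,0],0],[[-0.0015,0,0],0]]'

```text
time_s: 10.7
tcp_pos: [0.514, 0.0054, 0.0565]
ee_rot: [[0.177, -0.984, 0.0], [-0.984, -0.177, 0.001], [-0.001, -0.001, -1.0]]
wrist_force: [0.6, -0.5, -0.1]
gripper_width: 0.006
gripper_force: 0.0
```

apply_moves --moves '[[[-0.0015,0,0],0],[[-0.0015,0,0],0],[[-0.0015,0,0],0],[[-0.0015,0,0],0],[[-0.0015,0,0],0]]'

```text
time_s: 11.12
tcp_pos: [0.513, 0.0111, 0.0567]
ee_rot: [[0.179, -0.984, 0.0], [-0.984, -0.179, -0.002], [0.002, 0.0, -1.0]]
wrist_force: [2.7, -5.9, -1.4]
gripper_width: 0.005
gripper_force: 3.3
```

apply_moves --moves '[[[-0.0015,0,0],0],[[-0.0015,0,0],0],[[-0.0015,0,0],0],[[-0.0015,0,0],0],[[-0.0015,0,0],0]]'

```text
time_s: 11.53
tcp_pos: [0.5112, 0.02, 0.0565]
ee_rot: [[0.178, -0.984, -0.0], [-0.984, -0.178, 0.0], [-0.0, 0.0, -1.0]]
wrist_force: [0.4, -1.7, -0.8]
gripper_width: 0.004
gripper_force: 0.7
```

apply_moves --moves '[[[-0.0015,0,0],0],[[-0.0015,0,0],0],[[-0.0015,0,0],0],[[-0.0015,0,0],0],[[-0.0015,0,0],0]]'

```text
time_s: 11.95
tcp_pos: [0.5099, 0.0272, 0.0565]
ee_rot: [[0.178, -0.984, -0.0], [-0.984, -0.178, -0.0], [0.0, 0.0, -1.0]]
wrist_force: [0.6, -0.8, 0.2]
gripper_width: 0.006
gripper_force: 0.7
```

```bash
python3 see.py f;  python3 -c "
import cv2
cv2.imwrite('pics/f.png',cv2.resize(cv2.imread('pics/f_side.png')[170:370,180:440],None,fx=3,fy=3))"
```

```text
tcp local [-1.5 -1.6] [0.5099 0.0272 0.0565] xang 280.25417846192795 F local [ 0.45633055 -0.92720464] 0.18051210656042044 11.95
top fence_top []
top fence []
top clip_green []
side fence_top [(0.69, array([ 0.2, 22.8]))]
side fence [(0.8, array([ 0.9, 16.9])), (0.2, array([-120.9,   64.2]))]
side clip_green [(0.5, array([4.5, 5. ])), (0.45, array([60.7, 32.7]))]
```

View pics/f.png

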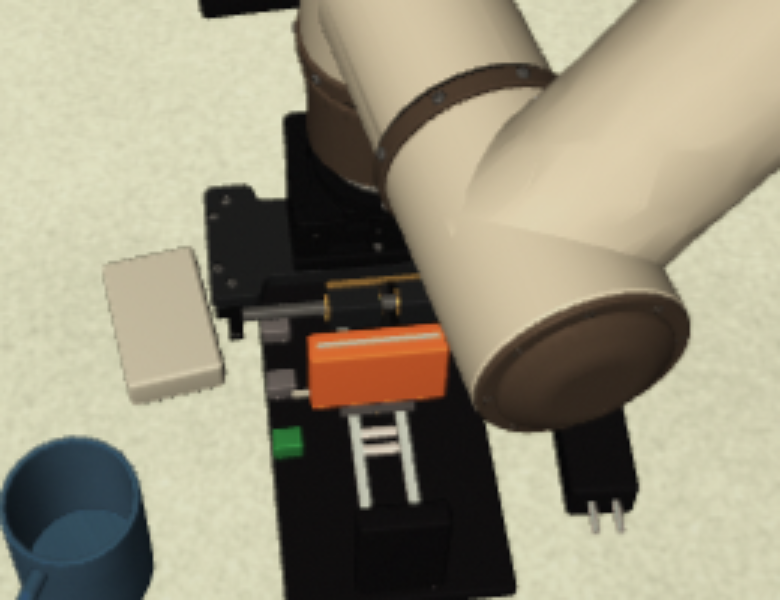

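The stop plate at (378,367) is between the second notch and the third one at (380,440), level with the green clip (287,442). The router, switch box, mug and adapter show no sign of having moved. I'll push gently over the last ridge.

apply_moves --moves '[[[-0.0018,0,0],0],[[-0.0018,0,0],0],[[-0.0018,0,0],0],[[-0.0018,0,0],0],[[-0.0018,0,0],0]]'

```text
time_s: 12.77
tcp_pos: [0.5083, 0.036, 0.0566]
ee_rot: [[0.178, -0.984, -0.0], [-0.984, -0.178, -0.0], [0.0, 0.0, -1.0]]
wrist_force: [-0.2, -2.2, 0.1]
gripper_width: 0.005
gripper_force: 1.4
```

apply_moves --moves '[[[-0.0008,0,0],0],[[-0.0008,0,0],0],[[-0.0008,0,0],0],[[-0.0008,0,0],0],[[0,0,0],0]]'

```text
time_s: 13.18
tcp_pos: [0.5079, 0.0376, 0.0567]
ee_rot: [[0.178, -0.984, -0.0], [-0.984, -0.178, -0.002], [0.002, 0.001, -1.0]]
wrist_force: [2.8, -9.9, -0.1]
gripper_width: 0.004
gripper_force: 4.8
```

apply_moves --moves '[[[-0.0008,0,0],0],[[-0.0008,0,0],0],[[-0.0008,0,0],0],[[0,0,0],0]]'

```text
time_s: 13.52
tcp_pos: [0.5075, 0.0402, 0.0566]
ee_rot: [[0.177, -0.984, -0.0], [-0.984, -0.177, -0.001], [0.001, 0.0, -1.0]]
wrist_force: [0.5, -2.4, 1.4]
gripper_width: 0.007
gripper_force: 1.1
```

apply_moves --moves '[[[-0.0006,0,0],0],[[-0.0006,0,0],0],[[0,0,0],0],[[0,0,0],0]]'

```text
time_s: 13.85
tcp_pos: [0.5071, 0.0432, 0.0565]
ee_rot: [[0.178, -0.984, 0.0], [-0.984, -0.178, 0.001], [-0.001, -0.0, -1.0]]
wrist_force: [-0.3, 0.9, 0.4]
gripper_width: 0.003
gripper_force: 0.0
```

```bash
python3 see.py g
```

```text
tcp local [-1.5 14.7] [0.5071 0.0432 0.0565] xang 280.2680647249335 F local [-0.09916464  0.92401166] 0.43531045574713284 13.85
top fence_top []
top fence [(0.31, array([  36.7, -417.9]))]
top clip_green []
side fence_top [(0.77, array([ 5.5, 41. ])), (0.23, array([12.9, 88.4]))]
side fence [(0.88, array([ 2.4, 33.7]))]
side clip_green [(0.68, array([57.3,  3.1])), (0.53, array([63.6, 33.6]))]
```

The force fell to nothing and the stop now reads +41, so it has snapped in. I'll draw the hand straight back and then up.

apply_moves --moves '[[[0.005,0,0],0],[[0.015,0,0],0],[[0.02,0,0],0],[[0.01,0,0],0],[[0,0,0],0]]'

```text
time_s: 14.67
tcp_pos: [0.5161, -0.0083, 0.0564]
ee_rot: [[0.175, -0.985, -0.0], [-0.985, -0.175, -0.0], [0.0, 0.0, -1.0]]
wrist_force: [0.4, 0.5, 0.1]
gripper_width: 0.002
gripper_force: 0.0
```

apply_moves --moves '[[[0,0,-0.02],0],[[0,0,-0.035],0],[[0,0,-0.035],0],[[0,0,-0.035],0],[[0,0,-0.035],0]]'

```text
time_s: 15.08
tcp_pos: [0.5156, -0.0064, 0.2183]
ee_rot: [[0.178, -0.984, -0.0], [-0.984, -0.178, 0.0], [-0.0, 0.0, -1.0]]
wrist_force: [1.3, 0.4, 0.4]
gripper_width: 0.006
gripper_force: 0.0
```

apply_moves --moves '[[[0.03,0,0],0],[[0.035,0,0],0],[[0.035,0,0],0],[[0.03,0,0],0],[[0,0,0],0]]'

```text
time_s: 15.5
tcp_pos: [0.5396, -0.1381, 0.2162]
ee_rot: [[0.174, -0.985, -0.0], [-0.985, -0.174, -0.001], [0.001, 0.0, -1.0]]
wrist_force: [1.0, 0.4, 0.4]
gripper_width: 0.003
gripper_force: 0.0
```

```bash
python3 see.py k;  python3 - <<'E'
from h import *
cv2.imwrite('pics/k.png',cv2.resize(cv2.imread('pics/k_side.png')[170:370,180:440],None,fx=3,fy=3))
for c in("top","side"):
    p=imaging.capture(c)
    for n in("router","switchbox","adapter","mug"): print(c,n,[(round(x["confidence"],2),onz(p,x["at"],0).round(3)) for x in models.place_of(p,n)[:1]])
E
```

```text
tcp local [  -1.5 -169.5] [ 0.5396 -0.1381  0.2162] xang 279.9937739546856 F local [1.02130608 0.19738485] 0.35756999277423424 15.5
top fence_top [(0.72, array([-124.6,   48.7]))]
top fence [(0.69, array([-127.1,   64.4]))]
top clip_green []
side fence_top [(0.85, array([-0.7, 43.4]))]
side fence [(0.89, array([-1.1, 35.4]))]
side clip_green [(0.45, array([59.6, 33.1])), (0.22, array([-3. , -9.4]))]
top router [(0.64, array([ 0.628, -0.373,  0.   ]))]
top switchbox []
top adapter [(0.6, array([0.381, 0.068, 0.   ]))]
top mug [(0.66, array([0.667, 0.157, 0.   ]))]
side router [(0.66, array([ 0.617, -0.371,  0.   ]))]
side switchbox [(0.94, array([ 0.646, -0.003,  0.   ]))]
side adapter [(0.75, array([0.381, 0.066, 0.   ]))]
side mug [(0.66, array([0.665, 0.158, 0.   ]))]
```

View pics/k.png

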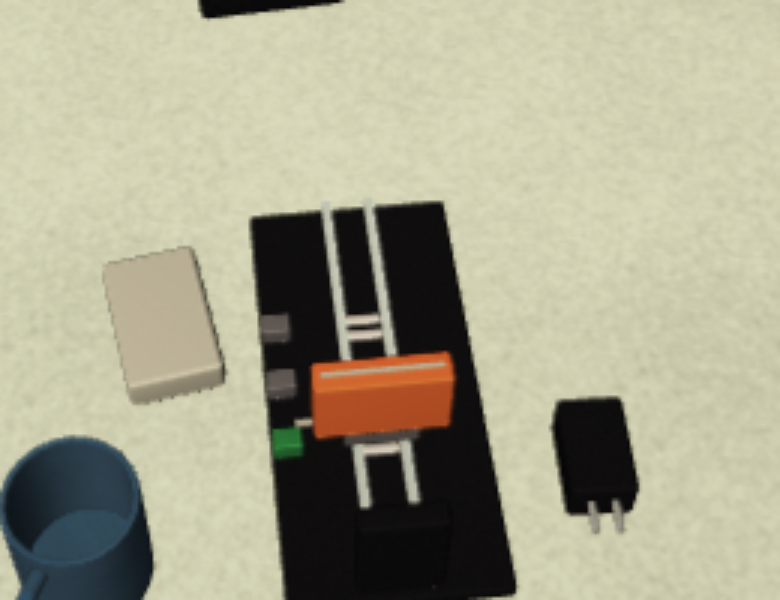

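The stop plate is at (383,395), near the green clip (287,442), and the hand is clear. The pointer at (303,422) looks a little short of the clip, so I'll measure the stop precisely from its white line and compare it with the earlier views.

```bash
python3 - <<'E'
from h import *
q=np.load("q.npy");R=np.array([[np.cos(q[2]),np.sin(q[2])],[-np.sin(q[2]),np.cos(q[2])]])
loc=lambda X:(R@(np.array(X)[:2]-q[:2])*1000)
s=imaging.capture("side")
def W(P): 
    P=np.atleast_2d(P)/1000.;return np.c_[P[:,:2]@R+q[:2],P[:,2]]
from scipy.ndimage import map_coordinates
def prof(img,ys,pts):
    g=img.astype(float)
    out=[]
    for y in ys:
        uv=proj(s,W(pts(y)));out.append([map_coordinates(g[:,:,k],[uv[:,1],uv[:,0]],order=1).mean() for k in range(3)])
    return np.array(out)
for n,rng in(("a",(-110,-60)),("c",(-95,-45)),("d",(-65,-15)),("f",(-5,45)),("g",(15,65)),("k",(15,65))):
    im=cv2.imread(f"pics/{n}_side.png");ys=np.arange(rng[0],rng[1],.5)
    b=prof(im,ys,lambda y:[[x,y,90] for x in range(5,34,3)])
    w=np.clip(b[:,0]-np.median(b[:,0])-30,0,None) # blue channel: white line stands out of orange
    o=(b[:,2]-b[:,0]>70)
    i=ys[o];
    m=[k for k in range(len(ys)) if o[max(0,k-12):k].any() and o[k:k+12].any()]
    j=m[np.argmax(b[m,0])];
    print(n,"orange from",i.min(),"white line at",ys[j],"B",b[j,0].round())
im=cv2.imread("pics/k_side.png")
ys=np.arange(-60,65,.5);b=prof(im,ys,lambda y:[[x,y,26] for x in range(50,61,2)])
gr=ys[(b[:,1]-b[:,2]>25)];print("green clip y at z26",gr.min(),gr.max())
E
```

```text
a orange from -93.5 white line at -85.5 B 124.0
c orange from -76.0 white line at -68.5 B 103.0
d orange from -49.5 white line at -42.0 B 135.0
f orange from 11.0 white line at 18.5 B 137.0
g orange from 30.5 white line at 38.0 B 138.0
k orange from 30.5 white line at 38.0 B 134.0
green clip y at z26 33.0 52.5
```

The white line reads -42.0 in notch 1 and 38.0 now. That is exactly the 80 mm between the outer notches, with the same -2 mm camera bias in both, so the stop is seated at the green clip. The adapter, mug, router and switch box read within about 13 mm of their first positions. That is network scatter, since every contact force was on the stop.

```bash
python3 -c "
from station import r
print(r.finish_job())"
```

```text
the job is handed in; nothing more can be done
None
```

The orange stop was pushed through the first two notches and snapped into the third one, at the green clip (measured within about 1 mm); the hand is clear, and the job is handed in with no verdict returned.

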